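# Press the proud bush home past the safety catch and hold the lever

### The arm

A 6-joint arm with a two-finger parallel gripper is mounted at the origin on the work surface. World frame = base frame: x ahead of the robot, y to its left, z up, the work surface at z = 0. Lengths are in mm, angles in rad, forces in N, time in s.
With the tool pointing down it reaches from about 375 to 825 mm from the base axis. Payload 5.5 kg.
Tool frame: the origin (TCP) lies midway between the tips of the shut fingers; the grasp point (between the pads) lies 19 mm behind it; z points along the fingers, y is the line along which they close (so a half turn about z gives the same grasp; the last joint's range is limited). The gripper opens to 85 mm and grips with 20 to 120 N. Pads are 22 mm wide; open, the fingers measure 114 mm over their backs; the gripper's body (76 mm by 85 mm) begins 54 mm behind the grasp point. The pads swing forward as they close: fully open they stand 13 mm farther back than shut.
Start: joints at [-1.214, 0.314, -0.047, 1.21, 0, 1.571], TCP at [209.563, -562.208, 231.299] pointing down, gripper open.
Joint ranges: [-2.67, 2.67], [-0.69, 1.73], [-1.03, 1.25], [-2.08, 2.16], [-1.42, 1.45], [-3.14, 3.14]. Speed limits (rad/s): [2.39, 2.39, 3.01, 3.14, 3.14, 3.14].

### API

Orientations are given as [roll, pitch, yaw] about the fixed x, y, z axes, in that order (R = Rz(yaw) Ry(pitch) Rx(roll)).
In Python, from station import sensors, vision, env gives the robot as it stands.
- The arm moves only by the tool jog_arm, never from a script. Its argument "commands" is text: rows parted by semicolons, each of 7 numbers parted by spaces: the shift along the tool's x, y, z each as a share of 0.02 m, from -1 to 1, then the turn, a rotation vector about the tool's x, y, z each as a share of 5 degrees, from -1 to 1, then the opening, from 0 (shut) to 1 (fully open). A call has 1 to 10 rows; each row shifts and turns the commanded pose from where the row before left it, along the tool's axes as they then stand; what a row does not reach is not made up. A row lasts 1/8 s, in which the tool goes at most 62.5 mm and 10.7 degrees, less where a joint would pass 70% of its speed; a pose out of reach is approached as far as the arm can. A call with a number of a shift or a turn outside -1 to 1 is refused whole. A call with a gripper value outside its range is refused whole. The fingers move at their own pace and stop on an object; the grip force is fixed at half the most. Time passes only in rows, so rows that do not move let the fingers close. It gives the time, the measured TCP pose, the force, the opening and the grip force at its end, in the units of the state.
- sensors.observe(): the state, without advancing time (a new reading comes with each control period).
- vision.snapshot(name): name is "scene" or "top"; returns (picture, depth): 420x560x3 uint8, red, green, blue; 420x560 float32, mm along the optical axis (not along the pixel's ray), 0 where there is no reading.
- vision.camera_params(name): a dict with "fov_y" (degrees; the focal length in pixels is half the picture's height over the tangent of half this angle, whatever the lens; pixels are square), "cx", "cy" (the principal point, pixels), "pose" (4x4, takes a point from camera to world coordinates). Camera axes: x right, y down, z forward; pixel columns grow to the right and rows downward; lengths in mm; the calibration is good to about 2 mm. A picture is of the moment at which its call begins. camera_params takes no time and is no camera call.
- env.finish_job(): hands the job in; it is judged then, once.
The state is a dict: "time_s": time; "q": joint angles; "dq": joint speeds; "joint_efforts": joint torques, N m; "tcp_pos": TCP position; "tcp_rot": TCP orientation; "force": force on the tool from outside, world axes, zero at the start; "ft_torque": the same for the moment, N m; "grip_width": finger opening in mm; "grip_force": force on a finger pad.
Only numpy, scipy, OpenCV 4.12 (cv2) and the standard library are available. Lean on these libraries where they do the work, as an engineer would, in place of code of your own. Each camera call takes 0.05 s, during which the arm holds its last target. There are 200 camera calls.

### The job

Two bench presses each hold a round flange; in one the brass bush is already flush, in the other it still stands proud. On the press with the proud bush, flip the safety catch fully open, then pull its lever all the way towards the robot until the bush is flush, and finish while still holding the lever there. Do not operate the other press, and leave both flanges in their nests.

Things in the scene. Friction and masses are not known exactly. Their poses are not given: they have to be found in the camera images.
- flange_new_mid (a point): the unfinished workpiece: a round aluminium flange, 64 mm diameter, 22 mm thick, loose, lying flat in the nest of one of the two presses (which one changes). Its brass bush (26 mm diameter) still stands 14 mm proud of its top face. This point is the centre of the flange, half-way up its thickness.
- flange_done_mid (a point): the finished workpiece, in the nest of the other press: same flange, its brass bush already flush with the top face. Point at its centre, half-way up.
- bush (a joint): how far the bush has been pressed into the unfinished flange, in m: 0 = standing 14 mm proud, 0.014 = fully home, flush. It resists with about 8 N and stays where it is pushed.
- nest_a (a point): press a, on the robot's left (+y), bolted down: blue C-frame bench press 155 mm high, base 130 x 225 x 20 mm. Point: centre of the nest's floor, on top of the base. Axes are the press's: x away from the operator (the robot is on the -x side; turned up to 0.35 rad), y sideways to lever and catch, z up. Lever at y +64 mm, catch post at y +123 mm.
- lever_pivot_a (a point): centre of the pivot of press a's hand lever, 115 mm above the bench; its axis is the press's y. It sticks out of the press's head, a beam 44 mm in x that spans y -84 to +42 mm from the nest and ends 140 mm above the bench; the frame's column is at y -66 mm.
- lever_grip_a (a point): centre of the grip of press a's lever: black horizontal barrel, 24 mm diameter, 36 mm long along the press's y, flat ends, atop a 12 mm round steel shaft, 150 mm from the pivot. At rest it leans 0.25 rad to the far side (+x), grip 260 mm above the bench.
- lever_a (a joint): angle of press a's lever in rad: 0 at rest, grows as the grip is pulled to the operator (-x of the press), stop at 0.82. Ram goes down 30 mm per rad: meets a proud bush at 0.33, has it flush at 0.80. A spring returns it when let go: 3 N at the grip at rest, 7 N at full pull, about 2 N more while a bush moves. With the catch closed it moves less than 0.15.
- catch_hinge_a (a point): hinge of press a's safety catch, on top of the catch post, 165 mm above the bench; hinge axis along the press's x.
- catch_grip_a (a point): centre of the thumb grip of press a's catch: black barrel, 18 mm diameter, 26 mm long along the press's x, flat ends, on an arm 45 mm from the hinge, closed leaning 0.5 rad outwards (+y). The catch's other arm, a 10 x 8 mm steel bar, reaches 75 mm from the hinge towards -y across the front (-x side) of the lever's shaft and blocks it.
- catch_a (a joint): angle of press a's catch in rad: 0 (up to 0.1 at the start) closed, growing as the grip is swung outwards and down (+y, away from the lever) and the bar rises off the lever's path; fully open at 1.3 (stop). Light friction (about 1.5 N at the grip), stays where it is left.
- nest_b (a point): press b, on the robot's right (-y), bolted down: blue C-frame bench press 155 mm high, base 130 x 225 x 20 mm. Point: centre of the nest's floor, on top of the base. Axes are the press's: x away from the operator (the robot is on the -x side; turned up to 0.35 rad), y sideways to lever and catch, z up. Lever at y +64 mm, catch post at y +123 mm.
- lever_pivot_b (a point): centre of the pivot of press b's hand lever, 115 mm above the bench; its axis is the press's y. It sticks out of the press's head, a beam 44 mm in x that spans y -84 to +42 mm from the nest and ends 140 mm above the bench; the frame's column is at y -66 mm.
- lever_grip_b (a point): centre of the grip of press b's lever: black horizontal barrel, 24 mm diameter, 36 mm long along the press's y, flat ends, atop a 12 mm round steel shaft, 150 mm from the pivot. At rest it leans 0.25 rad to the far side (+x), grip 260 mm above the bench.
- lever_b (a joint): angle of press b's lever in rad: 0 at rest, grows as the grip is pulled to the operator (-x of the press), stop at 0.82. Ram goes down 30 mm per rad: meets a proud bush at 0.33, has it flush at 0.80. A spring returns it when let go: 3 N at the grip at rest, 7 N at full pull, about 2 N more while a bush moves. With the catch closed it moves less than 0.15.
- catch_hinge_b (a point): hinge of press b's safety catch, on top of the catch post, 165 mm above the bench; hinge axis along the press's x.
- catch_grip_b (a point): centre of the thumb grip of press b's catch: black barrel, 18 mm diameter, 26 mm long along the press's x, flat ends, on an arm 45 mm from the hinge, closed leaning 0.5 rad outwards (+y). The catch's other arm, a 10 x 8 mm steel bar, reaches 75 mm from the hinge towards -y across the front (-x side) of the lever's shaft and blocks it.
- catch_b (a joint): angle of press b's catch in rad: 0 (up to 0.1 at the start) closed, growing as the grip is swung outwards and down (+y, away from the lever) and the bar rises off the lever's path; fully open at 1.3 (stop). Light friction (about 1.5 N at the grip), stays where it is left.
Not all that is in view belongs to the job. Leave any green look-alike of the part that bears flange_new_mid alone. What is shaped like the part that bears flange_done_mid but turquoise is not meant.

How it is judged:
By the outcome, as a careful person would: the job done as asked, in the order asked, and still so for the second after the job is handed in, while the arm keeps its last pose, push and grip.
It also fails if it takes over 48 s, if anything falls off the work surface, if the arm or the gripper's body presses on something with over 40 N, if the wrist force passes 120 N, or if a joint passes its speed limit or range.

## Working session

There is one attempt and no reset: what is moved stays moved. The work goes in short steps, Python scripts to look and compute and a tool call to move; the robot and the scene stay as the last step left them, time stands still between calls to the robot, and variables do not carry over. Pictures are saved under pics/ and viewed, at most 10 in all, crops included, and the job is handed in when it is done.

Besides the shell and the picture viewer there is one more tool, called after "Call:" as a command line: name --argument value ..., lists and objects as JSON in quotes. jog_arm: Moves the arm, as the interface text tells. Shift numbers are shares of 0.02 m and turn numbers shares of 5 degrees, none past 1 either way. Its arguments: {"type":"object","properties":{"commands":{"type":"string"}},"required":["commands"]}

```bash
mkdir -p pics
cat > h.py <<'E'
import numpy as np, cv2
from station import sensors, vision, env
def cam(name):
    p=vision.camera_params(name); f=210/np.tan(np.radians(p["fov_y"])/2); return p,f
def world(name,depth):
    p,f=cam(name); v,u=np.mgrid[0:420,0:560]
    P=np.stack([(u-p["cx"])/f*depth,(v-p["cy"])/f*depth,depth],-1)
    T=np.array(p["pose"]); return P@T[:3,:3].T+T[:3,3]
def proj(name,X):
    p,f=cam(name);T=np.array(p["pose"]);c=T[:3,:3].T@(np.array(X)-T[:3,3]);return p["cx"]+f*c[0]/c[2],p["cy"]+f*c[1]/c[2]
E
python3 - <<'E'
from h import *
for n in ("scene","top"):
    im,d=vision.snapshot(n); np.savez(n+"0.npz",im=im,d=d)
    cv2.imwrite(f"pics/{n}0.png",cv2.resize(im[:,:,::-1],(800,600)))
    print(n,vision.camera_params(n))
print(sensors.observe())
E
```

```text
scene {'fov_y': 53.24488930935772, 'cx': 282.7063244310332, 'cy': 209.31547533511872, 'pose': array([[-7.50644444e-01,  3.87420593e-01, -5.35199218e-01,
         9.99054194e+02],
       [ 6.60245663e-01,  4.70096276e-01, -5.85734714e-01,
         5.00379120e+02],
       [ 2.46694691e-02, -7.93041471e-01, -6.08667925e-01,
         7.02067556e+02],
       [ 0.00000000e+00,  0.00000000e+00,  0.00000000e+00,
         1.00000000e+00]])}
top {'fov_y': 47.60677121811018, 'cx': 285.58351328697415, 'cy': 206.94200243241465, 'pose': array([[-2.03702867e-02, -9.95118517e-01,  9.65618422e-02,
         4.71231470e+02],
       [-9.99555717e-01,  2.23721419e-02,  1.96940747e-02,
        -7.87030466e+00],
       [-2.17582336e-02, -9.61177675e-02, -9.95132129e-01,
         1.15972519e+03],
       [ 0.00000000e+00,  0.00000000e+00,  0.00000000e+00,
         1.00000000e+00]])}
{'time_s': 0.1, 'q': array([-1.21399782e+00,  3.14158142e-01, -4.79964413e-02,  1.21021906e+00,
       -1.22555808e-05,  1.57079967e+00]), 'dq': array([ 0.00159414, -0.00017798,  0.00260919,  0.00014321, -0.00111873,
       -0.00027535]), 'joint_efforts': array([-1.25909195e-03, -5.40768456e+01,  3.40539515e+01,  1.11688528e-02,
        5.51793192e-06, -7.90355216e-06]), 'tcp_pos': array([ 209.37348338, -561.70784665,  230.51148961]), 'tcp_rot': array([-3.14001534e+00,  1.22608367e-05,  3.56795181e-01]), 'force': array([ 0.58954279,  0.13105471, -0.16051794]), 'ft_torque': array([-0.02600439, -0.0181314 ,  0.00017078]), 'grip_force': 0.0, 'grip_width': 85.37382824591421}
```

View pics/scene0.png

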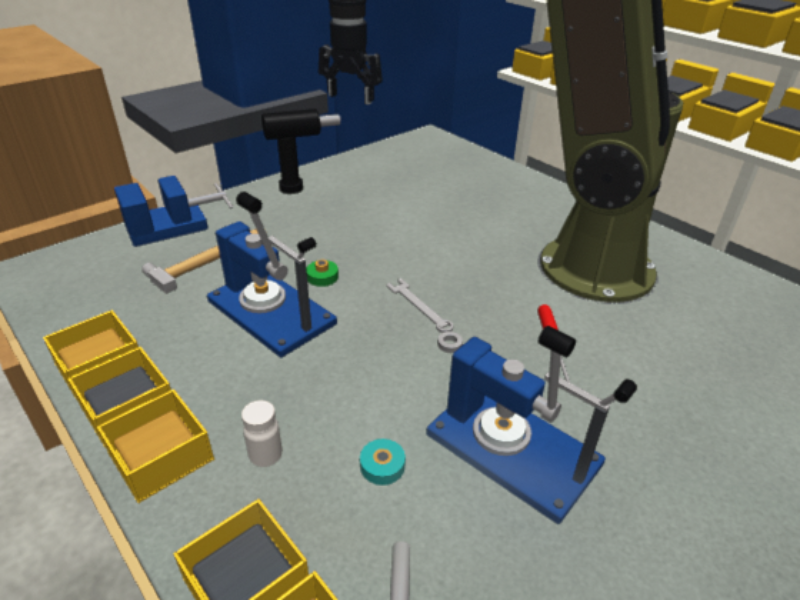

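View pics/top0.png

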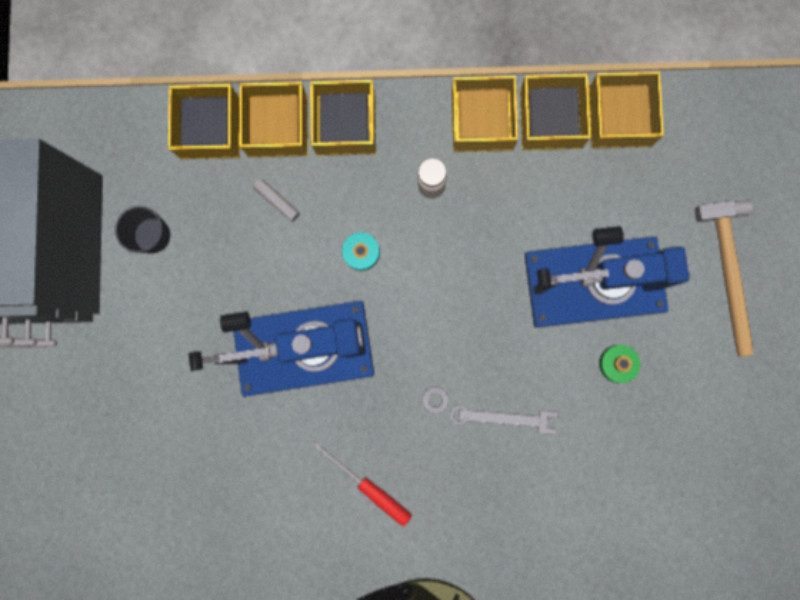

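The scene view shows press b at about (260,285), where the bush looks proud, and press a at (503,424), where it looks flush. The green part (322,270) and the turquoise part (382,460) are decoys lying on the bench. I'll confirm this in a crop and measure the barrels from depth.

Run:
```python
from h import *
Z=np.load("scene0.npz"); im=Z["im"][:,:,::-1]
a=cv2.resize(im[125:255,135:245],(400,473),interpolation=cv2.INTER_CUBIC)
b=cv2.resize(im[205:365,290:430],(400,457),interpolation=cv2.INTER_CUBIC)
b=cv2.copyMakeBorder(b,0,16,0,0,0)
cv2.imwrite("pics/crop1.png",np.hstack([a,b]))
for n in("scene","top"):
    Z=np.load(n+"0.npz");im=Z["im"];W=world(n,Z["d"].astype(float))
    dark=(im.max(2)<60)&(W[...,2]>150)&(W[...,2]<300)&(Z["d"]>0)
    k,l,s,c=cv2.connectedComponentsWithStats(dark.astype(np.uint8))
    for i in range(1,k):
        if s[i,4]>25:
            P=W[l==i]; print(n,"dark",c[i].round(1),s[i,4],np.median(P,0).round(1),P.min(0).round(),P.max(0).round())
    blue=(im[...,2]>1.6*im[...,0])&(im[...,2]>90)&(W[...,2]>14)&(W[...,2]<27)&(im[...,1]<.75*im[...,2])
    for sgn in(1,-1):
        m=blue&(W[...,1]*sgn>0)&(W[...,0]>250)&(W[...,0]<700)&(abs(W[...,1])<420)
        if m.sum()>50: print(n,"base",sgn,cv2.minAreaRect(W[m][:,:2].astype(np.float32)))
```

```text
scene dark [230.7  56.1] 123 [ 231.8 -603.4  281.3] [ 210. -627.  246.] [ 246. -589.  300.]
scene dark [259.1  60.3] 106 [ 195.9 -507.6  290.9] [ 174. -529.  249.] [ 210. -488.  300.]
scene dark [503.4  73.8] 41 [-539.6  -68.5  208.2] [-548. -112.  206.] [-532.  -27.  212.]
scene dark [203.3  85.8] 653 [ 297.2 -674.4  178.3] [ 226. -737.  150.] [ 357. -641.  198.]
scene dark [546.8  86.4] 49 [-539.3   78.3  208. ] [-548.   37.  204.] [-535.  118.  211.]
scene dark [428.8 133.9] 2079 [166.3  67.4 260.5] [-25. -43. 150.] [194. 127. 300.]
scene dark [174.2 141.6] 168 [ 637.9 -242.2  266.1] [ 622. -272.  249.] [ 646. -236.  274.]
scene dark [214.3 171.2] 84 [ 589.2 -173.7  207.5] [ 574. -183.  197.] [ 599. -168.  212.]
scene dark [210.1 185.8] 33 [ 591.7 -195.4  156.7] [ 582. -202.  151.] [ 596. -192.  164.]
scene dark [389.5 238.6] 336 [537.2 246.3 267.8] [519. 225. 253.] [545. 261. 274.]
scene dark [437.2 273.4] 162 [486.7 315.8 211. ] [467. 307. 199.] [495. 324. 215.]
scene dark [419.4 290. ] 50 [489.  298.1 157. ] [480. 292. 150.] [491. 303. 165.]
scene base 1 ((499.1512451171875, 19
[... 221 characters left out ...]
679.1 549.7 173.1] [551. 546. 150.] [808. 572. 199.]
top dark [425. 165.] 217 [ 630.9 -254.5  269.8] [ 621. -274.  246.] [ 643. -238.  275.]
top dark [380.4 194.9] 83 [ 583.  -178.7  209.7] [ 573. -188.  200.] [ 595. -173.  213.]
top dark [164.5 225.1] 217 [528.4 238.6 269.5] [518. 222. 220.] [540. 258. 276.]
top dark [136.6 252.1] 83 [479.5 310.2 211.5] [468. 303. 205.] [490. 318. 215.]
top dark [276.1 414. ] 302 [185.4  33.6 273.4] [167.  -3. 241.] [193.  82. 300.]
top base 1 ((498.1632995605469, 194.66050720214844), (127.71563720703125, 223.67062377929688), 7.706605434417725)
top base -1 ((599.8033447265625, -301.2657470703125), (127.94047546386719, 223.39089965820312), 5.525176048278809)
```

View pics/crop1.png

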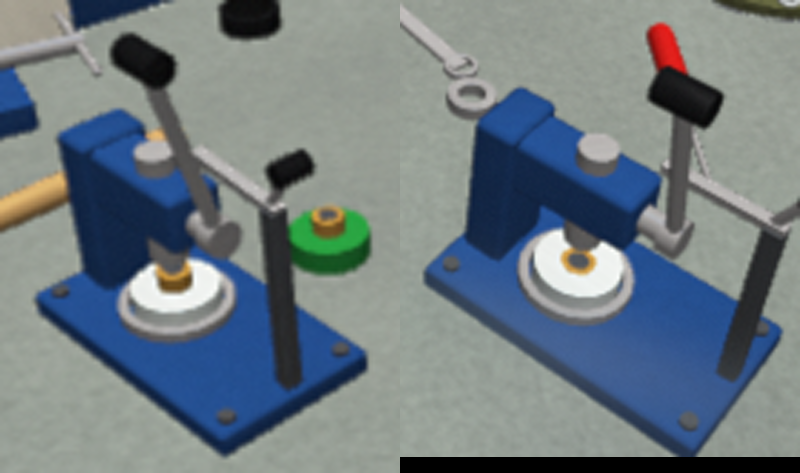

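Confirmed: press b, on the left of the crop, has its bush proud at crop (175,272). Press a's bush is flush. The green and turquoise parts are not in a nest. Measured for b: yaw about 5.4°, lever grip (633,-255,260), catch grip (585,-178,203). These agree with the given 260 mm height and the 81 mm sideways spacing. First I rise and turn so that tool y lies along press x.

Call:
jog_arm --commands "0 0 -1 0 0 -1 0.6;0 0 -1 0 0 -1 0.6;0 0 -1 0 0 -1 0.6;0 0 -1 0 0 -1 0.6;0 0 -1 0 0 -1 0.6;0 0 0 0 0 -1 0.6;0 0 0 0 0 -1 0.6;0 0 0 0 0 -1 0.6;0 0 0 0 0 -1 0.6;0 0 0 0 0 -1 0.6"

```text
time_s: 1.35
tcp_pos: [209.5, -562.0, 330.8]
tcp_rot: [-3.141, -0.001, 1.232]
force: [0.3, -0.1, -0.5]
grip_width: 51.2
grip_force: 0.0
```

Call:
jog_arm --commands "0 0 0 0 0 -1 0.6;0 0 0 0 0 -1 0.6;0 0 0 0 0 -1 0.6;0 0 0 0 0 -1 0.6;0 0 0 0 0 -1 0.6"

```text
time_s: 1.98
tcp_pos: [209.5, -562.0, 330.8]
tcp_rot: [-3.141, -0.001, 1.669]
force: [-0.0, 0.8, 0.7]
grip_width: 51.3
grip_force: 0.0
```

Call:
jog_arm --commands "0.86 1 0 0 0 0 0.6;0.86 1 0 0 0 0 0.6;0.86 1 0 0 0 0 0.6;0.86 1 0 0 0 0 0.6;0.86 1 0 0 0 0 0.6;0.86 1 0 0 0 0 0.6;0.86 1 0 0 0 0 0.6;0.86 1 0 0 0 0 0.6;0.86 1 0 0 0 0 0.6;0.86 1 0 0 0 0 0.6"

```text
time_s: 3.22
tcp_pos: [392.7, -371.2, 330.9]
tcp_rot: [-3.141, -0.001, 1.666]
force: [-0.2, 0.5, -0.7]
grip_width: 51.3
grip_force: 0.0
```

Call:
jog_arm --commands "0.86 1 0 0 0 0 0.6;0.86 1 0 0 0 0 0.6;0.86 1 0 0 0 0 0.6;0.86 1 0 0 0 0 0.6;0.86 1 0 0 0 0 0.6;0.86 1 0 0 0 0 0.6;0.86 1 0 0 0 0 0.6;0.86 1 0 0 0 0 0.6;0.86 1 0 0 0 0 0.6;0.86 1 0 0 0 0 0.6"

```text
time_s: 4.47
tcp_pos: [575.5, -181.1, 330.8]
tcp_rot: [-3.141, -0.0, 1.666]
force: [-0.2, -0.4, 0.2]
grip_width: 51.2
grip_force: 0.0
```

Call:
jog_arm --commands "0.07 0.57 1 0 0 0 0.6;0 0 1 0 0 0 0.6;0 0 1 0 0 0 0.6;0 0 1 0 0 0 0.6;0 0 0 0 0 0 0.6"

```text
time_s: 5.1
tcp_pos: [585.0, -178.9, 249.3]
tcp_rot: [-3.138, -0.002, 1.666]
force: [-0.2, -0.6, 0.4]
grip_width: 51.2
grip_force: 0.0
```

Run:
```python
from h import *
t=sensors.observe(); print(t["tcp_pos"],t["q"])
ims=[]
for n in("scene","top"):
    im,d=vision.snapshot(n);np.savez(n+"1.npz",im=im,d=d);im=im[:,:,::-1].copy()
    u,v=map(int,proj(n,[585,-178,203])); print(n,proj(n,[585,-178,203]),proj(n,t["tcp_pos"]))
    ims.append(cv2.resize(im[max(v-65,0):v+65,u-50:u+50],(400,520),interpolation=cv2.INTER_CUBIC)); print(u-50,v-65)
cv2.imwrite("pics/c2.png",np.hstack(ims))
```

```text
[ 585.01090471 -178.91166947  249.29195827] [-2.96806718e-01  3.33870985e-01  2.17185774e-02  1.26270342e+00
  2.47408583e-05  1.17899134e+00]
scene (np.float64(214.8723372985979), np.float64(171.38714004522961)) (np.float64(213.02593576115783), np.float64(152.83361117170483))
164 106
top (np.float64(379.1147331521379), np.float64(194.5105527686527)) (np.float64(383.7823825873377), np.float64(191.54874143798597))
329 129
```

View pics/c2.png

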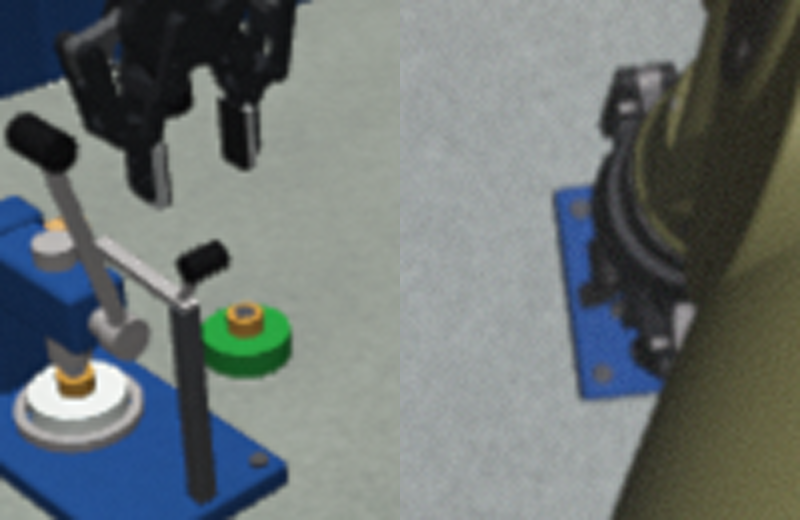

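The scene crop shows the fingers straddling the catch barrel at crop (203,262), where my estimate projects. Now I descend and close on its flat ends.

Call:
jog_arm --commands "0 0 1 0 0 0 0.6;0 0 1 0 0 0 0.6;0.05 0 1 0 0 0 0.6;0 0 0.1 0 0 0 0.6;0 0 0 0 0 0 0.4;0 0 0 0 0 0 0.32"

```text
time_s: 5.95
tcp_pos: [586.0, -178.6, 190.6]
tcp_rot: [-3.141, 0.001, 1.666]
force: [-3.3, -0.3, 2.3]
grip_width: 27.3
grip_force: 1.6
```

Call:
jog_arm --commands "0 0 0 0 0 0 0.25;0 0 0 0 0 0 0.2;0 0 0 0 0 0 0.1"

```text
time_s: 6.32
tcp_pos: [585.4, -178.3, 190.7]
tcp_rot: [-3.141, 0.0, 1.666]
force: [-6.4, 1.2, 5.6]
grip_width: 24.6
grip_force: 59.1
```

Call:
jog_arm --commands "0.36 0 0.28 0 0 0 0.1;0.3 0 0.34 0 0 0 0.1;0.22 0 0.39 0 0 0 0.1"

```text
time_s: 6.7
tcp_pos: [583.9, -162.0, 172.4]
tcp_rot: [3.141, 0.004, 1.665]
force: [-9.7, 0.1, 16.9]
grip_width: 24.5
grip_force: 66.6
```

Call:
jog_arm --commands "0.14 0 0.43 0 0 0 0.1;0.06 0 0.45 0 0 0 0.1;-0.06 0 0.55 0 0 0 0.1;0 0 0 0 0 0 0.1"

```text
time_s: 7.2
tcp_pos: [583.3, -157.1, 142.2]
tcp_rot: [-3.141, -0.001, 1.666]
force: [-9.1, 6.1, 11.1]
grip_width: 24.9
grip_force: 83.1
```

Call:
jog_arm --commands "-0.02 0 0.15 0 0 0 0.1;-0.02 0 0.1 0 0 0 0.1;0 0 0 0 0 0 0.1"

```text
time_s: 7.58
tcp_pos: [583.5, -157.8, 137.8]
tcp_rot: [-3.141, -0.001, 1.667]
force: [-9.3, 6.5, 13.6]
grip_width: 24.8
grip_force: 85.8
```

Run:
```python
from h import *
im,d=vision.snapshot("scene");W=world("scene",d.astype(float))
cv2.imwrite("pics/c3.png",cv2.resize(im[100:260,140:280,::-1],(525,600),interpolation=cv2.INTER_CUBIC))
```

```text
(no output)
```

View pics/c3.png

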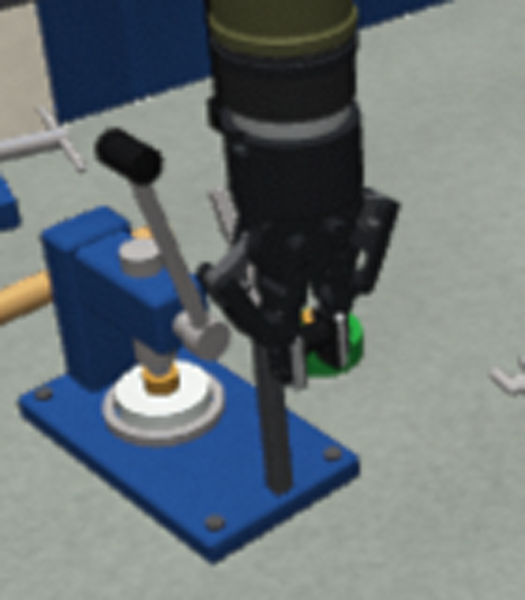

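Call:
jog_arm --commands "-0.05 0 0.15 0 0 0 0.1;0 0 0 0 0 0 0.1"

```text
time_s: 7.88
tcp_pos: [583.5, -158.8, 134.7]
tcp_rot: [-3.141, -0.001, 1.666]
force: [-8.6, 5.9, 13.4]
grip_width: 24.5
grip_force: 87.7
```

Call:
jog_arm --commands "-0.05 0 0.15 0 0 0 0.1;0 0 0 0 0 0 0.1"

```text
time_s: 8.12
tcp_pos: [583.7, -159.7, 131.7]
tcp_rot: [-3.141, -0.001, 1.667]
force: [-9.1, 5.8, 13.1]
grip_width: 24.5
grip_force: 88.8
```

The force stays at 13 N, so the pads may be slipping at the stop. I'll release, lift off and look.

Call:
jog_arm --commands "0 0 0 0 0 0 0.5;0 0 0 0 0 0 0.6;0 0 0 0 0 0 0.6;0 0 -1 0 0 0 0.6;0 0 -1 0 0 0 0.6;0 0 -1 0 0 0 0.6;0 0 -1 0 0 0 0.6;0 0 -1 0 0 0 0.6;0 0 -1 0 0 0 0.6;0 0 -1 0 0 0 0.6"

```text
time_s: 9.38
tcp_pos: [584.7, -160.9, 270.0]
tcp_rot: [3.142, -0.0, 1.666]
force: [-1.0, 0.0, 0.2]
grip_width: 51.5
grip_force: 0.0
```

Run:
```python
from h import *
im,d=vision.snapshot("scene");W=world("scene",d.astype(float))
cv2.imwrite("pics/c4.png",cv2.resize(im[100:260,140:280,::-1],(700,600)[:2] and (525,600),interpolation=cv2.INTER_CUBIC))
dark=(im.max(2)<60)&(W[...,2]>130)&(W[...,2]<290)&(W[...,0]>540)&(W[...,0]<680)&(W[...,1]<-130)&(W[...,1]>-290)
k,l,s,c=cv2.connectedComponentsWithStats(dark.astype(np.uint8))
for i in range(1,k):
    if s[i,4]>15: P=W[l==i]; print(c[i].round(1),s[i,4],np.median(P,0).round(1),P.min(0).round(),P.max(0).round())
```

```text
[174.2 141.6] 166 [ 637.5 -242.1  265.9] [ 622. -272.  249.] [ 647. -236.  274.]
[227.  138.4] 43 [ 559.4 -160.5  282.3] [ 557. -172.  275.] [ 560. -152.  290.]
[203.6 147.7] 24 [ 621.6 -151.6  285.4] [ 617. -161.  279.] [ 625. -149.  290.]
[216.6 191.3] 162 [ 590.1 -161.4  156.7] [ 571. -203.  130.] [ 598. -150.  168.]
```

View pics/c4.png

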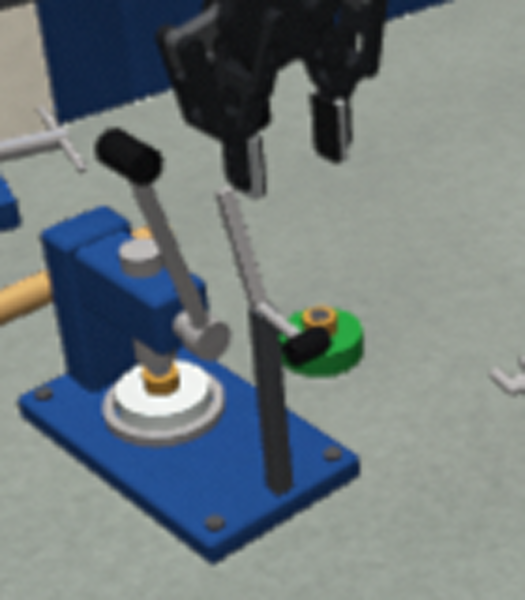

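Run:
```python
from h import *
im,d=vision.snapshot("scene");W=world("scene",d.astype(float))
m=(im.max(2)<60)&(W[...,2]>130)&(W[...,2]<190)&(W[...,0]>560)&(W[...,0]<610)&(W[...,1]<-130)&(W[...,1]>-178)
P=W[m]; print(m.sum(),np.median(P,0),P.min(0),P.max(0))
b=(im.max(2)>90)&(abs(im.max(2).astype(int)-im.min(2))<25)&(W[...,2]>175)&(W[...,2]<250)&(W[...,0]>570)&(W[...,0]<610)&(W[...,1]<-185)&(W[...,1]>-250)
P=W[b]; print(b.sum(),P.min(0),P.max(0))
if b.sum()>10:
    k=np.polyfit(P[:,2],P[:,1],1); print("bar tilt from vertical",np.arctan(k[0]),"-> angle",np.pi/2-abs(np.arctan(k[0])))
```

```text
92 [ 587.50832696 -155.07896638  160.93995683] [ 572.33291271 -166.44734493  150.69806884] [ 597.86076515 -149.54640792  166.75171959]
152 [ 583.00187463 -229.58141711  175.70991981] [ 596.43526233 -202.49796269  237.16798571]
bar tilt from vertical -0.31340500923775266 -> angle 1.2573913175571438
```

The catch looks open, with the bar tip at 237 mm as expected at 1.3 rad. To be sure it is at the stop, I'll press it from above with shut fingers.

Call:
jog_arm --commands "0.2 0 0.8 0 0 0 0;0 0 1 0 0 0 0;0 0 1 0 0 0 0;0 0 1 0 0 0 0;0 0 0.8 0 0 0 0;0 0 0.3 0 0 0 0;0 0 0 0 0 0 0"

```text
time_s: 10.35
tcp_pos: [583.9, -156.7, 170.9]
tcp_rot: [-3.141, -0.0, 1.666]
force: [0.7, 0.5, 0.0]
grip_width: 0.1
grip_force: 0.0
```

Call:
jog_arm --commands "0 0 0.15 0 0 0 0;0 0 0 0 0 0 0"

```text
time_s: 10.6
tcp_pos: [584.5, -156.9, 168.9]
tcp_rot: [3.141, 0.0, 1.666]
force: [0.4, -0.5, 0.3]
grip_width: -0.1
grip_force: 0.0
```

Call:
jog_arm --commands "0 0 0.15 0 0 0 0;0 0 0 0 0 0 0"

```text
time_s: 10.85
tcp_pos: [584.3, -156.9, 165.5]
tcp_rot: [3.141, 0.0, 1.666]
force: [-0.7, 0.1, 0.2]
grip_width: -0.4
grip_force: 0.0
```

Call:
jog_arm --commands "0 0 0.1 0 0 0 0;0 0 0 0 0 0 0"

```text
time_s: 11.1
tcp_pos: [584.4, -156.9, 163.7]
tcp_rot: [3.141, 0.0, 1.666]
force: [1.0, 0.3, 1.4]
grip_width: -0.2
grip_force: 1.0
```

Call:
jog_arm --commands "0 0 0.1 0 0 0 0;0 0 0 0 0 0 0"

```text
time_s: 11.35
tcp_pos: [584.5, -156.9, 163.3]
tcp_rot: [3.14, 0.001, 1.666]
force: [-4.3, 0.7, 12.8]
grip_width: -0.1
grip_force: 6.0
```

Call:
jog_arm --commands "0 0 0.1 0 0 0 0;0 0 0 0 0 0 0"

```text
time_s: 11.6
tcp_pos: [584.7, -157.0, 162.9]
tcp_rot: [3.139, 0.001, 1.666]
force: [-7.8, 1.6, 22.3]
grip_width: -0.2
grip_force: 10.9
```

The catch is at its stop: the force rises with no further motion and the barrel centre is at 154.5 mm. Now the lever.

Call:
jog_arm --commands "0 0 -1 0 0 0 0;0 0 -1 0 0 0 0;0 0 -1 0 0 0 0.3;0 0 -1 0 0 0 0.7;0 0 -1 0 0 0 0.7;-0.1 0 -1 0 0 0 0.7;-1 0.25 -1 0 0 0 0.7;-1 0.35 -1 0 0 0 0.7;-1 0.45 -0.4 0 0 0 0.7;-1 0.45 0 0 0 0 0.7"

```text
time_s: 12.85
tcp_pos: [622.5, -236.4, 328.2]
tcp_rot: [3.14, 0.0, 1.666]
force: [0.6, -0.3, -0.8]
grip_width: 59.8
grip_force: 0.0
```

Call:
jog_arm --commands "-1 0.45 0 0 0 0 0.7;0 0 0.6 0 0 0 0.7;0 0 0 0 0 0 0.7"

```text
time_s: 13.22
tcp_pos: [631.7, -253.9, 313.5]
tcp_rot: [-3.139, -0.002, 1.666]
force: [-0.4, 1.3, 0.5]
grip_width: 59.8
grip_force: 0.0
```

Run:
```python
from h import *
im,d=vision.snapshot("scene")
print(proj("scene",[633,-255,260]),proj("scene",sensors.observe()["tcp_pos"]))
cv2.imwrite("pics/c5.png",cv2.resize(im[70:210,110:250,::-1],(600,600),interpolation=cv2.INTER_CUBIC))
```

```text
(np.float64(174.27258012140973), np.float64(141.7524063730305)) (np.float64(171.6056275002585), np.float64(118.57710034661103))
```

View pics/c5.png

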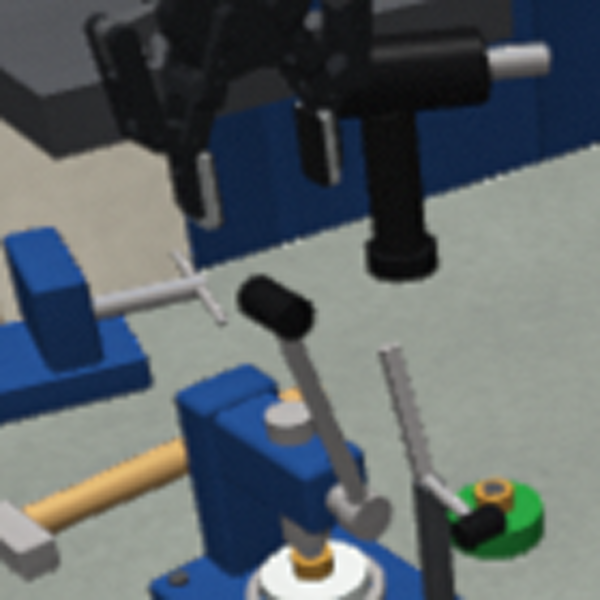

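The fingers straddle the lever barrel at crop (275,307). The catch bar stands upright and clear. Lower and grip.

Call:
jog_arm --commands "0 0.06 1 0 0 0 0.7;-0.05 0 1 0 0 0 0.7;0 0 1 0 0 0 0.7;0 0 0.35 0 0 0 0.7;0 0 0 0 0 0 0.4;0 0 0 0 0 0 0.2;0 0 0 0 0 0 0.1;0 0 0 0 0 0 0.1"

```text
time_s: 14.28
tcp_pos: [633.5, -255.6, 250.0]
tcp_rot: [3.141, 0.0, 1.666]
force: [-4.4, 0.8, 7.0]
grip_width: 21.9
grip_force: 59.0
```

Run:
```python
from h import *
# plan: vertical grasp; barrel circle about pivot R150 lean .25->-.60; tool tilts 0->~.6 about tool x
R=150; n=12
lean=np.linspace(.25,-.59,n+1); tilt=np.linspace(0,.59,n+1)
g=16 # tcp beyond barrel centre
# press frame (x,z): tcp = barrel + g*(sin t, -cos t)
p=np.stack([R*np.sin(lean)+g*np.sin(tilt),R*np.cos(lean)-g*np.cos(tilt)],1)
for i in range(n):
    d=p[i+1]-p[i]; t=tilt[i]
    ty=np.array([np.cos(t),np.sin(t)]); tz=np.array([np.sin(t),-np.cos(t)])
    print((d@ty/20).round(2),(d@tz/20).round(2),np.degrees(tilt[i+1]-t)/5)
```

```text
-0.47 -0.11 0.5634084985453095
-0.48 -0.1 0.5634084985453095
-0.48 -0.09 0.5634084985453095
-0.48 -0.08 0.5634084985453095
-0.48 -0.07 0.5634084985453095
-0.48 -0.06 0.5634084985453095
-0.48 -0.05 0.5634084985453092
-0.48 -0.04 0.5634084985453098
-0.48 -0.03 0.5634084985453098
-0.49 -0.02 0.5634084985453092
-0.49 -0.0 0.5634084985453092
-0.49 0.01 0.5634084985453098
```

Call:
jog_arm --commands "0 -0.47 -0.11 -0.56 0 0 0;0 -0.48 -0.1 -0.56 0 0 0;0 -0.48 -0.09 -0.56 0 0 0"

```text
time_s: 14.65
tcp_pos: [608.4, -258.0, 254.6]
tcp_rot: [2.986, 0.0, 1.667]
force: [9.2, 0.7, -5.3]
grip_width: 21.7
grip_force: 60.1
```

Call:
jog_arm --commands "0 -0.48 -0.08 -0.56 0 0 0;0 -0.48 -0.07 -0.56 0 0 0;0 -0.48 -0.06 -0.56 0 0 0"

```text
time_s: 15.02
tcp_pos: [580.6, -260.8, 254.9]
tcp_rot: [2.837, 0.001, 1.668]
force: [8.2, 2.2, 0.2]
grip_width: 21.5
grip_force: 59.5
```

Call:
jog_arm --commands "0 -0.48 -0.05 -0.56 0 0 0;0 -0.48 -0.04 -0.56 0 0 0;0 -0.48 -0.03 -0.56 0 0 0"

```text
time_s: 15.4
tcp_pos: [553.6, -263.5, 249.4]
tcp_rot: [2.688, 0.002, 1.67]
force: [11.3, 3.4, 3.7]
grip_width: 21.6
grip_force: 59.1
```

Tracking well. Last rows to the stop.

Call:
jog_arm --commands "0 -0.48 -0.02 -0.56 0 0 0;0 -0.48 0 -0.56 0 0 0"

```text
time_s: 15.65
tcp_pos: [536.9, -265.2, 243.1]
tcp_rot: [2.588, 0.003, 1.671]
force: [6.0, 6.3, 11.9]
grip_width: 21.9
grip_force: 59.6
```

Call:
jog_arm --commands "0 -0.4 0.01 -0.56 0 0 0;0 0 0 0 0 0 0"

```text
time_s: 15.9
tcp_pos: [529.5, -266.0, 239.3]
tcp_rot: [2.539, 0.003, 1.67]
force: [2.8, 8.0, 16.1]
grip_width: 22.2
grip_force: 60.2
```

Run:
```python
from h import *
t=sensors.observe(); print(t["tcp_pos"],t["tcp_rot"],t["force"])
im,d=vision.snapshot("scene");W=world("scene",d.astype(float))
cv2.imwrite("pics/c6.png",cv2.resize(im[110:250,110:250,::-1],(600,600),interpolation=cv2.INTER_CUBIC))
```

```text
[ 529.50540679 -265.98607579  239.32906438] [2.5388821  0.00304736 1.67019441] [ 2.8185584   7.9516687  16.12181369]
```

View pics/c6.png

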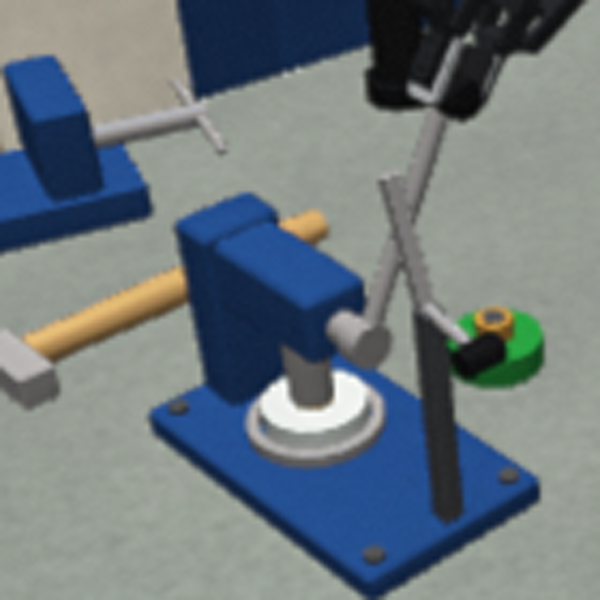

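The bush is nearly home with the ram on the flange, but geometry puts the lever at about 0.77. I pull on until the force shows the stop.

Call:
jog_arm --commands "0 -0.2 -0.03 0 0 0 0;0 0 0 0 0 0 0"

```text
time_s: 16.2
tcp_pos: [526.6, -266.3, 238.1]
tcp_rot: [2.539, 0.003, 1.671]
force: [1.2, 7.4, 18.7]
grip_width: 21.4
grip_force: 59.9
```

Call:
jog_arm --commands "0 -0.2 -0.03 0 0 0 0;0 0 0 0 0 0 0"

```text
time_s: 16.45
tcp_pos: [523.0, -266.6, 236.3]
tcp_rot: [2.539, 0.003, 1.671]
force: [0.9, 8.0, 18.3]
grip_width: 22.2
grip_force: 59.5
```

Call:
jog_arm --commands "0 -0.15 -0.03 0 0 0 0;0 0 0 0 0 0 0"

```text
time_s: 16.7
tcp_pos: [521.9, -266.7, 235.8]
tcp_rot: [2.536, 0.003, 1.673]
force: [12.8, 7.5, 12.8]
grip_width: 21.6
grip_force: 59.5
```

Call:
jog_arm --commands "0 -0.15 -0.03 0 0 0 0;0 0 0 0 0 0 0"

```text
time_s: 16.95
tcp_pos: [520.8, -266.9, 235.5]
tcp_rot: [2.533, 0.004, 1.675]
force: [25.5, 8.8, 8.4]
grip_width: 21.7
grip_force: 60.3
```

The stop is reached: tangential force rose to about 26 N with almost no motion. I'll check the lever angle and the catch once more.

Call:
jog_arm --commands "0 -0.05 0 0 0 0 0;0 0 0 0 0 0 0;0 0 0 0 0 0 0"

```text
time_s: 17.32
tcp_pos: [520.7, -266.9, 235.5]
tcp_rot: [2.532, 0.004, 1.676]
force: [26.8, 8.3, 7.0]
grip_width: 21.6
grip_force: 60.1
```

Run:
```python
from h import *
im,d=vision.snapshot("scene");W=world("scene",d.astype(float))
c,s=np.cos(.0945),np.sin(.0945);r=W-np.array([600.3,-300.5,0]);X=r[...,0]*c+r[...,1]*s;Y=-r[...,0]*s+r[...,1]*c;Zz=r[...,2]
m=(Y>34)&(Y<54)&(Zz>140)&(Zz<215)&(X<20)&(X>-80)&(im.max(2)>70)
k=np.polyfit(Zz[m],X[m],1);print(m.sum(),"lean",np.arctan(k[0]),"lever",.25-np.arctan(k[0]))
cv2.imwrite("pics/c7.png",cv2.resize(im[160:240,140:260,::-1],(780,520),interpolation=cv2.INTER_CUBIC))
```

```text
143 lean -0.5614817020435624 lever 0.8114817020435624
```

View pics/c7.png

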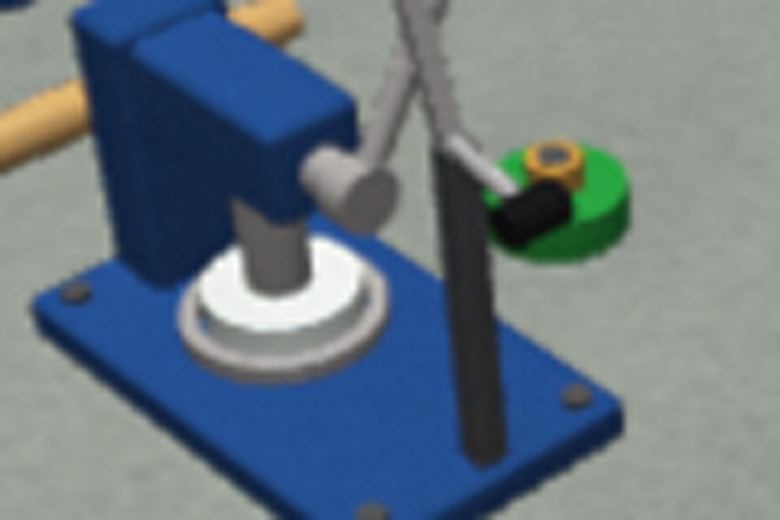

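The ram sits on the flange face at crop (275,290), with no brass showing. The lever is at about 0.81 and the catch is still open.

```bash
python3 -c "
from station import env
print(env.finish_job())"
```

```text
the job is handed in; nothing more can be done
None
```

On press b, which had the proud bush, the catch is open at its stop and the lever is held at its stop (about 0.81 rad). No brass shows above the flange, press a was not touched, and the job was handed in at about 17 s.

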